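Hold the test kiln's sprung lid just below its balance point

TASK

Unload time at the little cold test kiln: first lift the loose white vent cap off the lid and set it down (do not drop it) upright on the round cork mat. Then take the lid's wooden bar handle, raise the sprung lid clearly past its balance point, ease it back, and finish holding it still by the bar at about 45 degrees open, just below the balance point, so that the pieces can be taken out; the program finishes while still holding. Never fling or slam the lid, and leave the cup, the clay spectacles and the packet of clay where they are.

Things in the scene. Friction and masses are not known exactly. Their poses are not given: they have to be found in the camera images.
- kiln: Fixed blue box-shaped kiln, 204 (x) by 254 (y) mm, walls 118 mm high; with the closed lid 146 mm high. Origin: centre of its underside on the worktop. Its front (with the bar handle) faces its -x; the hinge runs along its y at the rear.
- hinge (a point): Point on the lid's hinge axis, mid-width: 80 mm along the kiln's +x from the kiln's origin and 132 mm above the worktop. The axis is level, along the kiln's y.
- lid (a joint): Lid angle, rad: 0 closed and level, grows as the front rises (45 degrees = 0.785), stop at 1.3. Lid 180 x 246 x 28 mm, 0.9 kg, counterbalanced by a spring: below its balance point, 0.96 rad (55 degrees), it falls shut if let go; beyond it, it swings open by itself to the stop. Moved slowly it needs under 2.5 N at the bar, upward below balance, holding back beyond.
- grip: The lid's bar handle: wooden sleeve, 12 mm thick, 124 mm long along its y, that turns freely on a rod between two 10 mm wide steel arms at y +-70 mm. Origin: its middle, 225 mm from the hinge axis; closed: 132 mm high, 37 mm clear of the kiln front. At lid angle a it is 132 + 225 sin(a) mm high (291 at 45 degrees), 225 cos(a) mm in front of the hinge.
- cap: Loose white ceramic vent cap, about 120 g: round foot 54 mm in diameter and 12 mm high, with an upright round knob 24 mm in diameter reaching up to 55 mm. Origin: centre of its underside; z up along the knob. It starts sitting on the closed lid, 146 mm above the worktop, 10 mm in front of the kiln's centre, inside a steel collar (62 mm inside diameter, 72 mm outside) 6 mm high.
- mat: Fixed round cork mat, 150 mm in diameter, 8 mm thick, left or right of the kiln. Origin: centre of its underside on the worktop.
- cup: White plastic cup, 84 mm in diameter, 90 mm high, loose. Origin: centre of its underside. Leave alone.
- spectacles: Loose dry-clay spectacles lying flat: two rings of 68 mm diameter, 158 mm long along y, 10 mm thick. Origin: underside, between the rings. Leave alone.
- packet: Red packet of clay, 70 x 120 x 35 mm, 0.5 kg, loose. Origin: centre of its underside. Leave alone.
Things that resemble listed ones, but are neither listed nor needed, are in the scene too. Of the things like the cap, leave any that is turquoise; of the rest the larger one is meant. Of the things that look like the mat, the larger one is meant.

How it is judged (in metres and radians):
On the way, in this order (a step that is already met when the one before it is completed fails the run):
1. the vent cap stands upright on the cork mat, let go, while the lid is still shut (horizontal distance between cap and mat below 0.05 m and z of cap in the frame of mat between 0.004 and 0.012 m and angle between cap's own z axis and vertical below 0.15 rad and contact force between cap and the fingers below 0.05 N and value of joint lid below 0.1 rad), for 0.2 s.
2. the lid, held by the bar, is raised past its balance point (value of joint lid above 1 rad and contact force between grip and the fingers above 0.2 N), for 0.1 s.
At the end, for the whole second after the job is handed in: Fingers hold the lid still by its bar at 0.665 to 0.90 rad open (38 to 51 degrees; balance is 55) after it passed 1.0 rad; the cap stands upright on the mat, its centre within 50 mm of the mat's; cup, spectacles and packet within 30 mm of their starts (value of joint lid between 0.665 and 0.9 rad and velocity of joint lid between -0.08 and 0.08 rad/s and contact force between grip and the fingers above 0.2 N and contact force between cap and kiln below 0.05 N and horizontal distance between cap and mat below 0.05 m and z of cap in the frame of mat between 0.004 and 0.012 m and angle between cap's own z axis and vertical below 0.15 rad and distance of each of cup, spectacles, packet from where it was at the start of the episode below 0.03 m); the arm keeps its last pose, push and grip.
It fails at once if the lid is flung or slammed (faster than 2 rad/s) (velocity of joint lid above 2 rad/s or velocity of joint lid below -2 rad/s).
It fails at once if the vent cap is dropped (falls freely faster than 0.6 m/s) (linear speed of cap above 0.6 m/s and contact force between cap and the fingers below 0.01 N).
It fails at once if the cup, the spectacles or the packet is moved by more than 30 mm (distance of any of cup, spectacles, packet from where it was at the start of the episode above 0.03 m).
It also fails if it takes over 58 s, if anything falls off the work surface, if the arm or the gripper's body presses on something with over 40 N, if the wrist force passes 120 N, or if a joint passes its speed limit or range.

ROBOT

A 6-joint arm with a two-finger parallel gripper is mounted at the origin on the work surface. World frame = base frame: x ahead of the robot, y to its left, z up, the work surface at z = 0. Lengths are in mm, angles in rad, forces in N, time in s.
With the tool pointing down it reaches from about 300 to 875 mm from the base axis. Payload 4.2 kg.
Tool frame: the origin (TCP) lies at the very end of the fingers, on their centre line; the grasp point (between the pads) lies bot.pinch_z behind it (bot.pinch_z is the distance from the TCP to the grasp point, in mm); z points along the fingers, y is the line along which they close (so a half turn about z gives the same grasp; the last joint's range is limited). The gripper opens to 85 mm and grips with 20 to 120 N. Pads are 22 mm wide; open, the fingers measure 114 mm over their backs; the gripper's body (76 mm by 85 mm) begins 54 mm behind the grasp point. The pads swing forward as they close: fully open they stand 13 mm farther back than shut.
Start: joints at [-1.304, 0.32, 1.565, -0, 1.257, -0.02], TCP at [162.661, -551.528, 231.338] pointing down, gripper open.
Joint ranges: [-3.11, 3.11], [-0.84, 2.01], [0.21, 2.61], [-1.34, 4.49], [0.05, 2.63], [-2.56, 2.56]. Speed limits (rad/s): [2.57, 2.57, 3.14, 3.14, 3.14, 3.14].

INTERFACE

Orientations are given as a unit quaternion [w, x, y, z].
In Python, from plant import bot gives the robot as it stands. The module is installed in compiled form; this text tells all that it offers. Calls block until the motion is done:
- bot.reach(position, orientation): joint-space move of the TCP to a pose.
- bot.move_linear(position, rotation=None, feed=150): straight line of the TCP; rotation=None keeps the orientation; feed is the mean speed in mm/s.
- bot.move_j(angles): joint-space move.
- bot.command_gripper(opening): finger opening in mm; the grip force is fixed at half the most; returns when the fingers have stopped.
- bot.sleep(seconds).
- bot.ik(position, orientation): joint angles nearest the present ones, or None.
- bot.observe(): the state.
- bot.grab_frame(name): name is "scene" or "top"; returns the picture (384x512x3 uint8, red, green, blue); there is no depth.
- bot.calibration(name): a dict with "mtx" (3x3 intrinsics, pixels), "dist" ([k1, k2, p1, p2, k3] as OpenCV has them; the pictures are not rectified), "world_from_camera" (4x4, takes a point from camera to world coordinates). Camera axes: x right, y down, z forward; pixel columns grow to the right and rows downward; lengths in mm; the calibration is good to about 2 mm. A picture is of the moment at which its call begins. calibration takes no time and is no camera call.
A pose or a line that the arm cannot do raises bot.MotionError and nothing moves.
- bot.sign_off(): hands the job in; it is judged then, once.
The state is a dict: "time_s": time; "qpos": joint angles; "dq": joint speeds; "joint_torque": joint torques, N m; "eef_pos": TCP position; "eef_rot": TCP orientation; "force": force on the tool from outside, world axes, zero at the start; "wrist_torque": the same for the moment, N m; "width": finger opening in mm; "finger_force": force on a finger pad.
Only numpy, scipy, OpenCV 4.12 (cv2) and the standard library are available. Lean on these libraries where they do the work, as an engineer would, in place of code of your own. Each camera call takes 0.05 s, during which the arm holds its last target. There are 200 camera calls.

## Working session

There is one attempt and no reset: what is moved stays moved. The work goes in short steps, each a Python script; the robot and the scene stay as the last script left them, time stands still between calls to the robot, and variables do not carry over. Pictures are saved under pics/ and viewed, at most 10 in all, crops included, and the job is handed in when it is done.

```bash
mkdir -p pics
python3 - <<'E'
from plant import bot
import cv2
for n in("scene","top"):
    f=bot.grab_frame(n); cv2.imwrite(f"pics/{n}0.png",cv2.cvtColor(f,cv2.COLOR_RGB2BGR))
    c=bot.calibration(n); print(c)
print(bot.pinch_z,bot.observe())
E
```

```text
{'mtx': array([[402.73141196,   0.        , 257.65863988],
       [  0.        , 402.73141196, 194.22282098],
       [  0.        ,   0.        ,   1.        ]]), 'dist': array([-0.0074497,  0.       ,  0.       ,  0.       ,  0.       ]), 'world_from_camera': array([[ 1.36503681e-01,  8.61177594e-01, -4.89632409e-01,
         1.09797037e+03],
       [ 9.90613313e-01, -1.22259641e-01,  6.11379064e-02,
        -1.26553728e+02],
       [-7.21168739e-03, -4.93381933e-01, -8.69782881e-01,
         1.01187492e+03],
       [ 0.00000000e+00,  0.00000000e+00,  0.00000000e+00,
         1.00000000e+00]])}
{'mtx': array([[414.37550667,   0.        , 259.3423269 ],
       [  0.        , 414.37550667, 191.20643887],
       [  0.        ,   0.        ,   1.        ]]), 'dist': array([-0.05003878,  0.        ,  0.        ,  0.        ,  0.        ]), 'world_from_camera': array([[-1.32554689e-02, -9.88369549e-01,  1.51492337e-01,
         3.93854070e+02],
       [-9.99910566e-01,  1.28333860e-02, -3.76359318e-03,
        -5.76914236e+01],
       [ 1.77566126e-03, -1.51528676e-01, -9.88451267e-01,
         1.18248585e+03],
       [ 0.00000000e+00,  0.00000000e+00,  0.00000000e+00,
         1.00000000e+00]])}
18.700000000000003 {'time_s': 0.1, 'qpos': array([-1.30397407e+00,  3.20248374e-01,  1.56555070e+00,  7.76023153e-06,
        1.25737875e+00, -1.99854312e-02]), 'dq': array([-1.05163077e-03,  4.70009597e-05, -4.24719422e-03, -3.14235938e-04,
       -5.16526177e-04, -1.21324751e-03]), 'joint_torque': array([ 5.11189137e-04, -4.16409087e+01, -2.34705234e+01,  9.60821438e-06,
        4.93454820e-03,  1.03500466e-05]), 'eef_pos': array([ 162.56431038, -551.10855056,  230.55705865]), 'eef_rot': array([-7.87013987e-04,  9.89735138e-01,  1.42911607e-01, -9.39097822e-05]), 'force': array([ 0.5639902 , -0.08536631,  0.62357671]), 'wrist_torque': array([0.01623157, 0.0144931 , 0.02183665]), 'finger_force': 0.0, 'width': 85.49563212411235}
```

View pics/scene0.png

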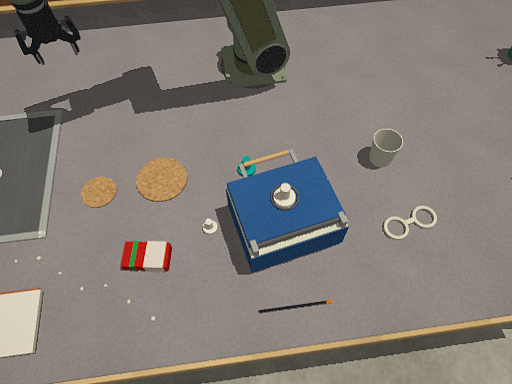

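View pics/top0.png

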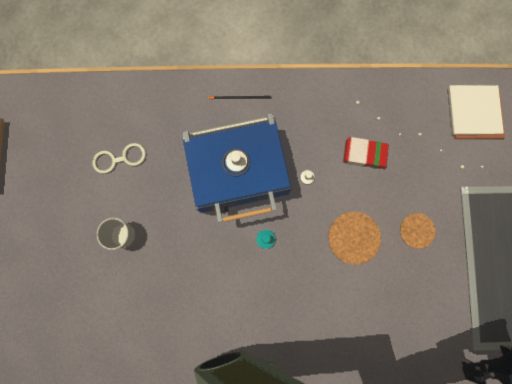

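Scene view: the vent cap sits on the lid at (285,193), kiln bar at (268,158), mats at (162,179) and (98,192), cup at (385,148), spectacles at (410,222) and packet at (146,256). Top view: cap at (236,160), bar at (246,214), mats at (355,237) and (418,230).

Cap candidates (top view): white on the lid (236,160), small white on the table (307,177), turquoise (265,239). I choose the larger white one on the lid. Mat candidates: (355,237) large, chosen, and (418,230) small.

```bash
cat > h.py <<'E'
import numpy as np, cv2
from plant import bot
def ray(n,px):
    c=bot.calibration(n); T=c["world_from_camera"]
    u=cv2.undistortPoints(np.array(px,float).reshape(-1,1,2),c["mtx"],c["dist"]).reshape(-1,2)
    d=np.c_[u,np.ones(len(u))]@T[:3,:3].T
    return T[:3,3],d
def plane(n,px,z):
    o,d=ray(n,px); return o+d*((z-o[2])/d[:,2])[:,None]
def tri(pa,pb):  # scene px, top px -> point, gap
    (o1,d1),(o2,d2)=ray("scene",[pa]),ray("top",[pb]); d1,d2=d1[0],d2[0]
    s=np.linalg.lstsq(np.c_[d1,-d2],o2-o1,rcond=None)[0]
    a,b=o1+s[0]*d1,o2+s[1]*d2; return (a+b)/2,np.linalg.norm(a-b)
def proj(n,P):
    c=bot.calibration(n); M=np.linalg.inv(c["world_from_camera"])
    return cv2.projectPoints(np.array(P,float).reshape(-1,3),cv2.Rodrigues(M[:3,:3])[0],M[:3,3],c["mtx"],c["dist"])[0].reshape(-1,2)
def blobs(img,lo,hi,amin):
    m=cv2.inRange(cv2.cvtColor(img,cv2.COLOR_RGB2HSV),lo,hi)
    cs=cv2.findContours(m,cv2.RETR_EXTERNAL,cv2.CHAIN_APPROX_NONE)[0]
    return [c for c in cs if cv2.contourArea(c)>amin]
E
python3 - <<'E'
from h import *
np.set_printoptions(precision=1,suppress=True)
for n in("scene","top"):
    im=cv2.cvtColor(cv2.imread(f"pics/{n}0.png"),cv2.COLOR_BGR2RGB)
    print(n)
    for c in blobs(im,(8,90,90),(22,255,255),60):
        (x,y),(w,h),a=cv2.minAreaRect(c); 
        P=plane(n,[[x,y]],8)[0]; B=plane(n,cv2.boxPoints(((x,y),(w,h),a)),132)
        e=[np.linalg.norm(B[0]-B[1]),np.linalg.norm(B[1]-B[2])]
        print("orange",(x,y),w,h,"z8",P,"z132",B.mean(0),e, "ends",B[:,:2].ravel())
    for c in blobs(im,(105,120,40),(125,255,255),800):
        q=cv2.approxPolyDP(cv2.convexHull(c),5,True).reshape(-1,2)
        print("blue",q.tolist()); print(plane(n,q,146)[:,:2])
    for c in blobs(im,(0,0,170),(179,60,255),15):
        (x,y),r=cv2.minEnclosingCircle(c)
        if r<25: print("white",(x,y),r,plane(n,[[x,y]],180)[0][:2])
    x0,y0=(235,140) if n=="scene" else (200,125)
    cr=im[y0:y0+120,x0-20:x0+120]
    cv2.imwrite(f"pics/{n}crop.png",cv2.resize(cr[...,::-1],None,fx=5,fy=5,interpolation=cv2.INTER_CUBIC))
a=cv2.imread("pics/scenecrop.png");b=cv2.imread("pics/topcrop.png")
cv2.imwrite("pics/crops.png",cv2.resize(np.hstack([a,b]),(800,343)))
E
```

```text
scene
orange (282.0895080566406, 352.970458984375) 8.243718147277832 464.0097351074219 z8 [964.6 -57.7   8. ] z132 [981.8 -49.2 132. ] [np.float64(962.9444771900387), np.float64(17.24188044440116)] ends [ 974.2 -530.4  973.5  432.5  990.   427.6  989.5 -526.4]
orange (98.5, 191.5) 29.0 35.0 z8 [ 459.2 -510.1    8. ] z132 [ 537.2 -462.8  132. ] [np.float64(91.04209004836194), np.float64(86.09468456389664)] ends [ 487.6 -510.3  500.5 -420.2  586.5 -417.2  574.3 -503.6]
orange (161.0, 179.0) 42.0 50.0 z8 [ 442.1 -330.     8. ] z132 [ 521.1 -304.9  132. ] [np.float64(133.10081767034177), np.float64(127.54940205658147)] ends [ 447.7 -369.5  466.5 -237.8  593.9 -244.   576.4 -368. ]
orange (265.6119689941406, 157.88401794433594) 4.359999656677246 46.279998779296875 z8 [411.2 -15.    8. ] z132 [495.9 -28.2 132. ] [np.float64(125.3297743132466), np.float64(13.97169292390329)] ends [501.4 -90.3 476.7  32.6 490.6  33.5 514.9 -88.7]
orange (7.5, 9.0) 8.0 15.0 z8 [-434.1 -914.9    8. ] z132 [-245.  -817.5  132. ] [np.float64(52.85870768896845), np.float64(45.09856776709141)] ends [-271.4 -847.4 
[... 1863 characters left out ...]
  8. ] z132 [901.5 -57.1 132. ] [np.float64(1412.4648323704325), np.float64(18.300127724704378)] ends [ 910.2  649.2  910.9 -763.3  892.8 -761.2  892.   647.1]
blue [[275, 124], [289, 186], [196, 205], [184, 142]]
[[ 728.9 -104.7]
 [ 565.1 -137. ]
 [ 519.6   98.4]
 [ 683.8  131.2]]
white (121.5, 235.0) 11.280613899230957 [444.5 273.7]
white (464.5, 190.0) 4.031229019165039 [ 543.9 -570.7]
white (306.8846130371094, 176.5) 7.046230792999268 [ 582.6 -179.1]
white (235.96067810058594, 160.53370666503906) 10.354214668273926 [625.1  -4.6]
white (358.0, 150.0) 14.31792163848877 [ 648.3 -309. ]
white (207.0, 53.4375) 6.067752361297607 [911.   69.6]
white (145.0, 44.5) 5.590270042419434 [939.5 232.3]
```

View pics/crops.png

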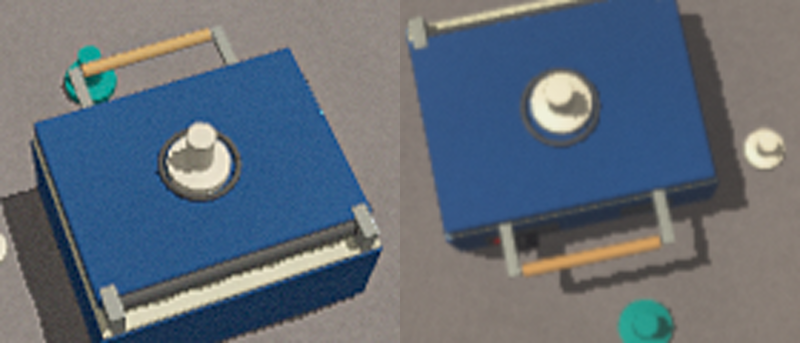

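The crops confirm the choice: large white cap in the steel collar on the lid (knob at scene ≈(285.7,186.6), top ≈(238.5,157.5)), turquoise one by the bar, small white one on the table. Bar and lid edges agree between the two views (bar 123–125 mm long, yaw ≈ 0.193). I check the knob by triangulation, then fetch it.

```bash
cat >> h.py <<'E'
from scipy.spatial.transform import Rotation as R
YAW=.193; KX=np.array([np.cos(YAW),np.sin(YAW)])
BAR=np.array([496.2,-28.3]); HINGE=BAR+225*KX; MAT=np.array([439.,-329.])
def down(t=YAW):  # tool down, closing direction at heading t
    c,s=np.cos(t),np.sin(t)
    return R.from_matrix(np.array([[-s,c,0],[c,s,0],[0,0,-1]])).as_quat(scalar_first=True)
def st(msg=""):
    o=bot.observe(); print(msg,"t%.1f"%o["time_s"],"p",o["eef_pos"].round(1),"F",o["force"].round(1),"w%.1f"%o["width"],"ff%.1f"%o["finger_force"]); return o
E
python3 - <<'E'
from h import *
np.set_printoptions(precision=1,suppress=True)
K,g=tri([285.7,186.6],[238.5,157.5]); C=HINGE-90*KX
print("knob top",K,g,"collar",plane("top",[[236,162.1]],152)[0],"expected",C,"hinge",HINGE)
for a in (0,.5,1.1):
    p=[*(HINGE-225*np.cos(a)*KX),132+225*np.sin(a)-18.7]; print(a,bot.ik(p,down()))
c=(K[:2]+C)/2
if np.linalg.norm(K[:2]-C)<12 and abs(K[2]-201)<12:
    print(c)
    bot.reach([*c,265],down()); bot.move_linear([*c,167],feed=120); st("at")
    bot.command_gripper(15); o=st("gripped")
    f=bot.grab_frame("scene"); cv2.imwrite("pics/s1.png",cv2.resize(f[100:300,130:400,::-1],None,fx=2.5,fy=2.5))
E
```

```text
knob top [628.9  -6.7 199.2] 10.346400213759315 collar [627.5  -3.2 152. ] expected [628.7  -2.4] hinge [717.   14.9]
0 [-0.1  0.3  1.9 -0.   0.9 -0.3]
0.5 [-0.1  0.2  1.7 -0.   1.2 -0.3]
1.1 [-0.   0.4  1.3 -0.   1.5 -0.2]
[628.8  -4.6]
at t3.6 p [629.4  -4.6 167.9] F [0.2 0.1 0.5] w85.5 ff0.0
gripped t4.2 p [629.1  -4.5 167.5] F [0.7 0.2 2.5] w22.0 ff58.6
```

Run:
```python
from h import *
z0=bot.observe()["eef_pos"]; 
bot.move_linear([z0[0],z0[1],240],feed=80); st("lifted")
np.save("z0.npy",z0)
f=bot.grab_frame("scene"); cv2.imwrite("pics/s2.png",cv2.resize(f[80:280,150:400,::-1],None,fx=3,fy=3))
```

```text
lifted t5.3 p [628.7  -4.5 239.3] F [ 0.9  0.  -0.8] w22.1 ff58.7
```

View pics/s2.png

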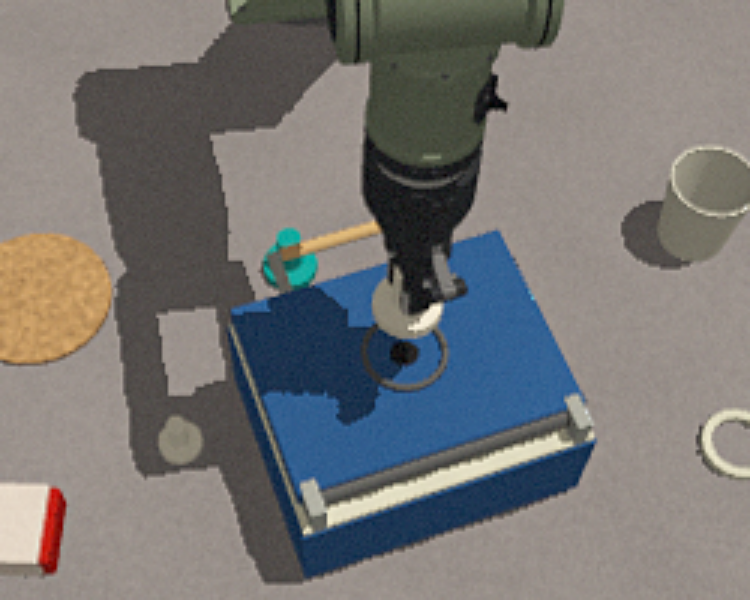

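The cap hangs upright between the fingers at about (405,305) in the crop, and the collar is empty at (405,355). I carry it to the mat and lower it with force watching.

Run:
```python
from h import *
z0=np.load("z0.npy")
bot.move_linear([*MAT,225],feed=220)
bot.move_linear([*MAT,60],feed=120); bot.sleep(.2)
zt=z0[2]-138; zc=zt+4; bot.move_linear([*MAT,zc],feed=40); bot.sleep(.2); o=st("above"); F0=o["force"][2]
for i in range(8):
    zc-=1; bot.move_linear([*MAT,zc],feed=20); bot.sleep(.1); o=st("z%.1f"%(zc-zt))
    if o["force"][2]-F0>1.5: break
bot.command_gripper(50); bot.sleep(.1); st("open")
bot.move_linear([*MAT,150],feed=150); 
bot.reach([*(BAR-60*KX),230],down()); st()
for n in ("scene","top"):
    f=bot.grab_frame(n); cv2.imwrite(f"pics/{n}3.png",f[...,::-1])
    for c in blobs(f,(0,0,150),(179,60,255),15):
        (x,y),r=cv2.minEnclosingCircle(c); P=plane(n,[[x,y]],25)[0]
        if np.linalg.norm(P[:2]-MAT)<60: print(n,(x,y),r,P)
a=cv2.imread("pics/scene3.png")[60:260,90:340];b=cv2.imread("pics/top3.png")[100:300,170:420]
cv2.imwrite("pics/both3.png",cv2.resize(np.hstack([a,b]),(800,320)))
```

```text
above t10.0 p [ 439.2 -329.1   33.8] F [-0.6  0.3 -0.2] w22.1 ff58.7
z3.0 t10.3 p [ 439.  -329.    32.5] F [ 0.2 -0.3 -0.6] w22.1 ff58.7
z2.0 t10.7 p [ 439.  -329.    31.5] F [-0.2 -0.9 -1.3] w22.0 ff58.7
z1.0 t11.0 p [ 439.  -329.    30.5] F [-0.1  0.  -0.7] w22.0 ff58.7
z0.0 t11.4 p [ 439.2 -329.1   29.6] F [ 0.4  0.5 -0.7] w22.0 ff58.9
z-1.0 t11.7 p [ 439.2 -329.1   29.6] F [-1.1  1.   6.4] w22.0 ff59.6
open t12.2 p [ 438.9 -328.9   28.3] F [-0.6 -0.  -0.1] w50.1 ff0.0
 t14.3 p [437.5 -40.4 229.6] F [ 0.3  0.2 -0.2] w50.1 ff0.0
scene (160.8690948486328, 174.29827880859375) 10.496114730834961 [ 436.94324419 -326.58273381   25.        ]
top (354.631591796875, 236.73684692382812) 9.270576477050781 [ 439.33393647 -326.15987389   25.        ]
```

View pics/both3.png

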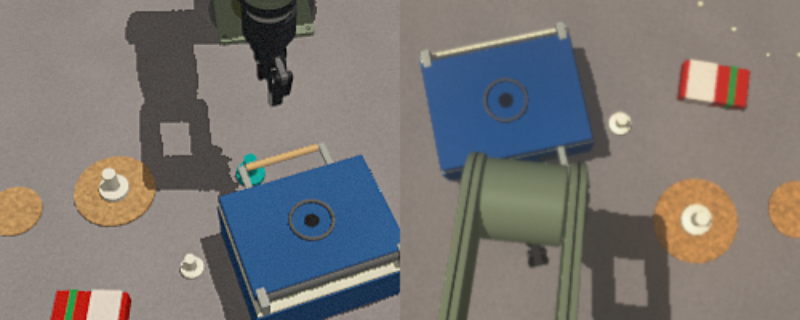

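The cap stands upright on the mat, about 3 mm from its centre (scene px (161,174), top px (355,237)). The collar is empty, and the bar is free at left-crop px (283,157). Next I grip the bar.

Run:
```python
from h import *
bot.command_gripper(40)
bot.move_linear([*BAR,200],down(),feed=150); bot.move_linear([*BAR,113.5],feed=80); st("at")
bot.command_gripper(5); o=st("grip"); 
print(bot.ik(o["eef_pos"],down()) is not None)
f=bot.grab_frame("scene"); cv2.imwrite("pics/s4.png",cv2.resize(f[80:280,200:400,::-1],None,fx=3,fy=3))
```

```text
at t16.5 p [496.6 -28.3 114. ] F [ 1.  -0.8  0.5] w40.1 ff0.0
grip t16.9 p [495.9 -28.4 113.8] F [-2.7 -0.9  3.2] w9.9 ff58.5
True
```

View pics/s4.png

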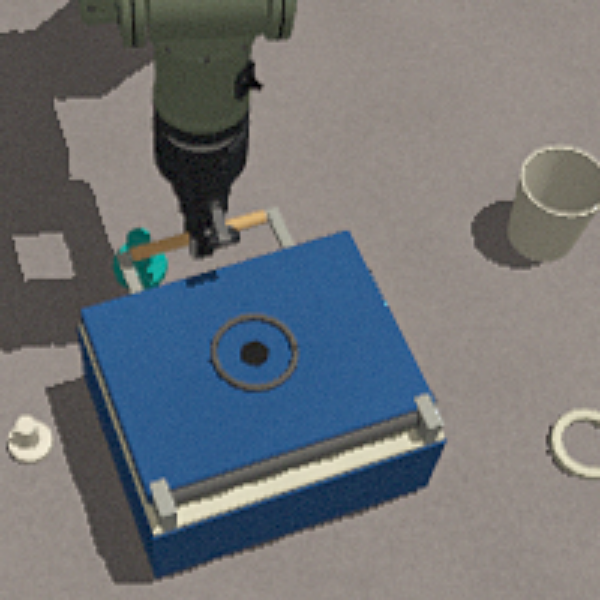

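The fingers are closed on the middle of the bar at crop px (208,235). The width reads 9.9, about 2 mm under the 12 mm bar, the same bias as on the knob (22 for 24). Next is the arc up, with a force guard.

```bash
cat >> h.py <<'E'
def arc(a0,a1,feed=60,step=.08):
    for a in np.linspace(a0,a1,int(np.ceil(abs(a1-a0)/step))+1)[1:]:
        bot.move_linear([*(HINGE-225*np.cos(a)*KX),113.5+225*np.sin(a)],feed=feed); o=st("a%.2f"%a)
        if np.linalg.norm(o["force"])>25: print("STOP"); return a
    return a1
E
python3 - <<'E'
from h import *
print(arc(0,.4))
E
```

```text
a0.08 t17.4 p [496.5 -28.2 131.6] F [-2.9 -2.8 -0.3] w9.7 ff58.6
a0.16 t17.8 p [498.7 -27.8 149.9] F [-3.8 -1.4 -1. ] w10.2 ff58.7
a0.24 t18.3 p [502.3 -27.1 168.1] F [-5.  -1.9 -0.4] w9.9 ff58.8
a0.32 t18.7 p [507.4 -26.1 185.9] F [-4.9 -2.   0.7] w9.9 ff58.8
a0.40 t19.2 p [513.9 -24.8 203. ] F [-5.9 -3.3  1.6] w9.8 ff58.9
0.4
```

Run:
```python
from h import *
a=arc(.4,1.1)
if a==1.1:
    bot.sleep(.4); st("top"); f=bot.grab_frame("scene"); cv2.imwrite("pics/s5.png",cv2.resize(f[60:280,200:420,::-1],None,fx=2.7,fy=2.7))
```

```text
a0.48 t19.6 p [521.4 -23.3 219.1] F [-5.2 -0.7  1.1] w10.0 ff58.9
a0.56 t20.1 p [530.2 -21.5 234.5] F [-4.5 -2.1  3. ] w9.8 ff58.9
a0.63 t20.5 p [539.9 -19.6 249. ] F [-4.2 -0.4  3.2] w10.1 ff59.0
a0.71 t21.0 p [550.7 -17.5 262.5] F [-5.6 -1.3  4.3] w9.9 ff59.1
a0.79 t21.4 p [562.4 -15.1 275.1] F [-5.5 -0.6  5.5] w10.3 ff59.1
a0.87 t21.8 p [575.1 -12.6 286.9] F [-5.  -1.1  5.3] w10.0 ff59.2
a0.94 t22.3 p [588.8  -9.8 297.6] F [-3.3  0.3  5.8] w9.9 ff59.2
a1.02 t22.7 p [603.4  -6.9 307.3] F [-3.7  0.3  5.9] w10.3 ff59.2
a1.10 t23.2 p [618.7  -3.9 315.8] F [-2.2  0.6  5.7] w10.0 ff59.2
top t23.6 p [618.5  -3.9 315.7] F [-3.1  0.7  5. ] w10.2 ff59.2
```

View pics/s5.png

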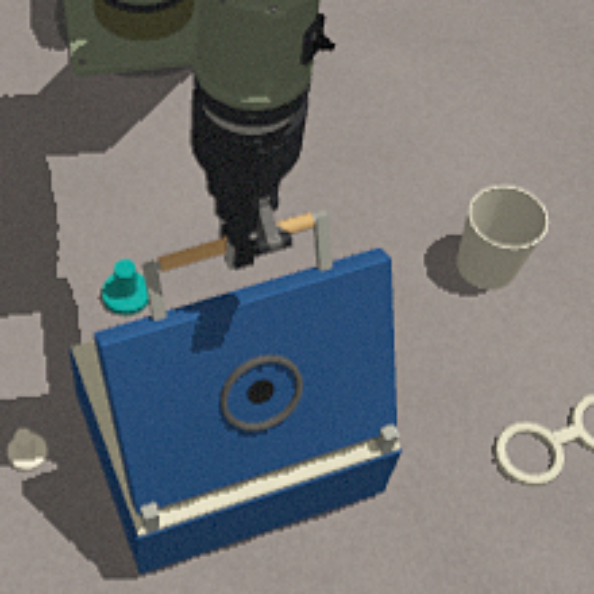

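The lid stands at about 1.1 rad with the fingers still around the bar (crop px (245,245)). I ease it back to 45° and check.

Run:
```python
from h import *
a=arc(1.1,.785,feed=50)
bot.sleep(.6); o=st("hold"); p=o["eef_pos"]
print("angle", np.arctan2(p[2]-113.8,(HINGE-p[:2])@KX))
f=bot.grab_frame("scene"); cv2.imwrite("pics/s6.png",cv2.resize(f[60:280,90:420,::-1],None,fx=2.4,fy=2.4))
for c in blobs(f,(8,90,90),(22,255,255),20):
    (x,y),r=cv2.minEnclosingCircle(c)
    if 200<x<350 and y<220: print("bar piece",(x,y),plane("scene",[[x,y]],291)[0])
print("expected bar",HINGE-225*np.cos(.785)*KX)
```

```text
a1.02 t24.1 p [602.5  -7.1 306.8] F [-5.1 -0.2  7.4] w9.5 ff59.3
a0.94 t24.6 p [587.6 -10.1 296.7] F [-4.4  0.3  7.3] w9.9 ff59.3
a0.86 t25.1 p [573.5 -12.9 285.5] F [-6.3  0.2  6.5] w9.8 ff59.3
a0.79 t25.6 p [560.3 -15.5 273.1] F [-7.6 -0.6  6.6] w10.1 ff59.3
hold t26.2 p [560.5 -15.5 273.2] F [-6.9  0.4  5.1] w10.0 ff59.3
angle 0.7853540491624948
bar piece (261.4315185546875, 143.85617065429688) [566.26776579 -50.09781852 291.        ]
bar piece (297.0, 134.0) [550.45227793  32.89356497 291.        ]
expected bar [560.8152478  -15.67207389]
```

View pics/s6.png

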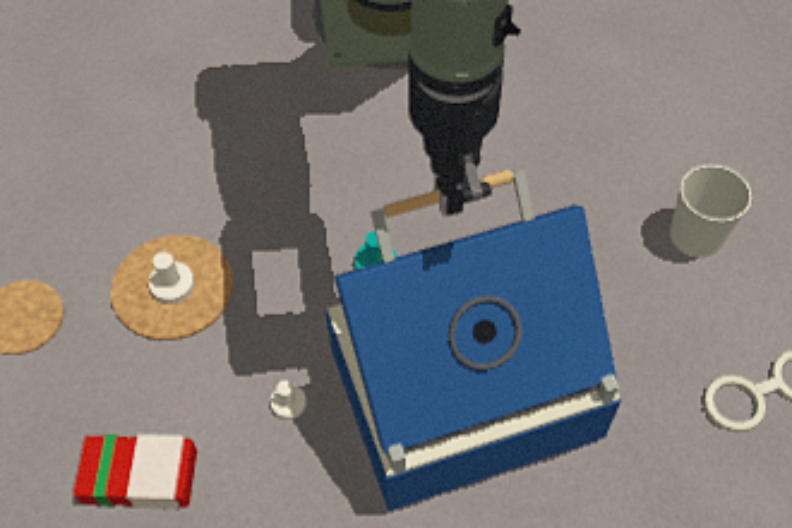

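The lid is held at about 0.785 rad with the fingers on the bar (crop px (460,195)). The cap stands on the mat at (168,275), and the cup, spectacles and packet have not moved. Handing in.

```bash
python3 -c "
from plant import bot
print(bot.sign_off())"
```

```text
the job is handed in; nothing more can be done
None
```

The job is handed in, with no verdict returned: the cap stands upright on the large cork mat about 3 mm from its centre, the lid was raised to about 1.1 rad and eased back, and the gripper is holding it by the bar at about 0.785 rad (45°), with the cup, spectacles and packet left where they were.

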